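Take lock cylinders from the split-door stock locker and close them in a carton

ROBOT

A 6-joint arm with a two-finger parallel gripper is mounted at the origin on a cart in front of the work surface, level with it; the furniture and walls round the work are solid. World frame = base frame: x ahead of the robot, y to its left, z up, the work surface at z = 0. Lengths are in m, angles in rad, forces in N, time in s.
With the tool pointing down it reaches from about 0.35 to 0.875 m from the base axis. Payload 15.5 kg.
Tool frame: the origin (TCP) lies on the centre line of the jaws, within the pads' length; the fingertips stand 19 mm ahead of it and the grasp point (between the pads) is the TCP; x points along the fingers, y is the direction in which the jaws open and shut, and the axes are right-handed (so a half turn about x gives the same grasp; the last joint's range is limited). The gripper opens to 85 mm and grips with 20 to 120 N. Pads are 22 mm wide; open, the fingers measure 114 mm over their backs; the gripper's body (76 mm by 85 mm) begins 54 mm behind the grasp point. The pads swing forward as they close: fully open they stand 13 mm farther back than shut.
Start: joints at [-1.423, 0.494, 1.345, -0, 1.302, -0.096], TCP at [0.151, -0.607, 0.25] pointing down, gripper open.
Joint ranges: [-2.91, 2.91], [-0.82, 2.16], [0.22, 2.67], [-1.22, 4.37], [0.12, 2.79], [-3.08, 3.08]. Speed limits (rad/s): [1.89, 1.89, 2.57, 3.01, 3.01, 3.01].

INTERFACE

Orientations are given as a unit quaternion [w, x, y, z].
In Python, from station import * gives the robot as it stands. Calls block until the motion is done:
- move_ptp(position, orientation): joint-space move of the TCP to a pose.
- servo_line(position, ori=None, speed=0.15, until_force=None): straight line of the TCP; ori=None keeps the orientation; speed is the mean speed in m/s. With until_force (N) it stops when the force on the tool has changed by that much, and returns True; else False.
- movej(angles): joint-space move.
- grip(opening): opening from 0.0 (shut) to 1.0 (fully open); the grip force is fixed at half the most; returns when the fingers have stopped.
- wait(seconds).
- solve_ik(position, orientation): joint angles nearest the present ones, or None.
- state(): the state.
- grab_frame(name): name is "scene" or "side" or "wrist"; returns (picture, depth): 480x640x3 uint8, red, green, blue; 480x640 float32, m along the optical axis (not along the pixel's ray), 0 where there is no reading.
- calibration(name): a dict with "fx", "fy", "cx", "cy" (pixels), "cam_to_world" (4x4, takes a point from camera to world coordinates); the wrist camera has in their place "mount" (4x4, takes a point from camera to tool coordinates, whose origin is the TCP and whose axes are the tool frame's). Camera axes: x right, y up, looking along -z (the intrinsics and any distortion apply to the point x, -y, -z); pixel columns grow to the right and rows downward; lengths in m; the calibration is good to about 2 mm. A picture is of the moment at which its call begins: read the wrist's pose just before it. calibration takes no time and is no camera call.
A pose or a line that the arm cannot do raises IKError and nothing moves.
- finish_job(): hands the job in, once; it reports no verdict.
The state is a dict: "clock": time; "q": joint angles; "joint_velocities": joint speeds; "joint_efforts": joint torques, N m; "tool_pos": TCP position; "orientation": TCP orientation; "force": force on the tool from outside, world axes, zero at the start; "ft_torque": the same for the moment, N m; "finger_gap": opening from 0.0 (shut) to 1.0 (fully open).
Only numpy, scipy, OpenCV 4.12 (cv2) and the standard library are available. Lean on these libraries where they do the work, as an engineer would, in place of code of your own. Each camera call takes 0.05 s, during which the arm holds its last target. There are 200 camera calls.

TASK

Swing the top half of the locker's split door wide open, leaving the bottom half bolted shut, lift out every lock cylinder and lay them all in the open carton, and shut the top half again. When all the cylinders are in the carton, fold its flaps down flat: first the two short end flaps, then the two long flaps over them. Leave the padlock on the bench where it is.

Things in the scene. Friction and masses are not known exactly. Their poses are not given: they have to be found in the camera images.
- locker: grey steel stock locker fixed right of the vice, 156 deep (x), 232 wide (y), walls 94 mm high. Origin: centre of underside; x to its back, front (split door) faces -x, y left. Deck 64 mm above origin, 144 (x) by 220 (y), holds the cylinders. The upper leaf carries its only roof. The shut lower leaf is a lip 18 mm above the deck, inner face at x = -78 mm.
- upper_leaf (a joint): top half of the split door: folded aluminium leaf, front panel 34 mm high, 230 wide, with the locker's roof (158 mm deep, top face 119 mm above locker underside) bent back from it. Vertical hinge at the front left corner. rad: 0 = shut, grows to 1.9 as its right end swings out to the robot (clockwise from above); clear of the deck from 1.6. Friction 0.12 N m, stays where left.
- upper_hinge (a point): point on the vertical hinge axis of the upper leaf, at the height of its roof (119 mm above the locker's underside)
- upper_knob (a point): mid-height of the upper leaf's handle: upright black round knob, 18 mm diameter, standing 38 mm above the roof's top face near the front edge; this point is 23 mm above that face and turns with the leaf. With the leaf shut it lies 14 mm behind (+x of locker) and 110 mm right (-y) of the hinge axis.
- lower_leaf (a joint): bottom half of the split door (grey steel panel 230 mm wide, from 4 to 82 mm above the locker's underside, same hinge side). Value in rad: 0 = shut; held by its bolt; must stay shut.
- lower_bolt (a joint): the steel barrel bolt on the front of the lower leaf, near its right end, with a small knob facing the robot. Value in m: 0 = shot into its keeper, grows to 0.03 as it is drawn to the left. Must stay shot.
- carton: open cardboard carton fixed left of the vice, 140 (x) by 160 mm (y) outside, walls 4 mm thick, 55 mm high, floor 4 mm. Origin: centre of underside; x away from the robot, y left, z up. Two short end flaps on its y sides and two long flaps on its x sides, all standing open, leaning outward.
- end_flap_left (a joint): left end flap of the carton (a cardboard sheet 55 mm long from crease to tip, 134 mm wide, 4 mm thick), hinged along the carton's +y rim at +80 mm in the carton's y, 57 mm above its underside. rad: 0 = folded flat over the carton, 1.57 = upright, to 2.3 = leaning outward; starts at 1.75 to 2.05. Stiff crease (0.03 N m): stays where left; swings over when pushed from its outer side.
- end_flap_right (a joint): right end flap of the carton (a cardboard sheet 55 mm long from crease to tip, 134 mm wide, 4 mm thick), hinged along the carton's -y rim at -80 mm in the carton's y, 57 mm above its underside. rad: 0 = folded flat over the carton, 1.57 = upright, to 2.3 = leaning outward; starts at 1.75 to 2.05. Stiff crease (0.03 N m): stays where left; swings over when pushed from its outer side.
- long_flap_far (a joint): far long flap of the carton (a cardboard sheet 67 mm long from crease to tip, 158 mm wide, 4 mm thick), hinged along the carton's +x rim at +70 mm in the carton's x, 61.5 mm above its underside; it closes over the end flaps. rad: 0 = folded flat over the carton, 1.57 = upright, to 2.3 = leaning outward; starts at 1.75 to 2.05. Stiff crease (0.03 N m): stays where left; swings over when pushed from its outer side.
- long_flap_near (a joint): near long flap of the carton (a cardboard sheet 67 mm long from crease to tip, 158 mm wide, 4 mm thick), hinged along the carton's -x rim at -70 mm in the carton's x, 61.5 mm above its underside; it closes over the end flaps. rad: 0 = folded flat over the carton, 1.57 = upright, to 2.3 = leaning outward; starts at 1.75 to 2.05. Stiff crease (0.03 N m): stays where left; swings over when pushed from its outer side.
- cylinder_a: lock cylinder: grey metal euro-profile door cylinder, 67 mm long (its x), 38 high, 0.19 kg; the body to grip is 16 mm thick (y), 32 high (the 28 mm cam in the middle is no obstacle). Stands on its flat edge on the locker deck, length roughly front to back. Origin: centre of its underside, z up. May be absent.
- cylinder_b: lock cylinder: grey metal euro-profile door cylinder, 67 mm long (its x), 38 high, 0.19 kg; the body to grip is 16 mm thick (y), 32 high (the 28 mm cam in the middle is no obstacle). Stands on its flat edge on the locker deck, length roughly front to back. Origin: centre of its underside, z up. May be absent.
- cylinder_c: lock cylinder: grey metal euro-profile door cylinder, 67 mm long (its x), 38 high, 0.19 kg; the body to grip is 16 mm thick (y), 32 high (the 28 mm cam in the middle is no obstacle). Stands on its flat edge on the locker deck, length roughly front to back. Origin: centre of its underside, z up. May be absent.
- padlock: brass padlock 19x42x66 mm standing loose on the bench between the vice and the locker, near the back; to be left alone. Origin: centre of its underside.

How it is judged:
On the way, in this order (a step that is already met when the one before it is completed fails the run):
1. the upper leaf is swung open (over 1.45 rad) with the lower leaf shut (value of joint upper_leaf above 1.45 rad and value of joint lower_leaf below 0.08 rad and value of joint lower_bolt below 0.012 m), for 0.2 s.
2. all lock cylinders are in the carton, with the carton's flaps still open (x of cylinder_a in the frame of carton between -0.066 and 0.066 m and y of cylinder_a in the frame of carton between -0.076 and 0.076 m and z of cylinder_a in the frame of carton between -0.005 and 0.04 m and x of cylinder_b in the frame of carton between -0.066 and 0.066 m and y of cylinder_b in the frame of carton between -0.076 and 0.076 m and z of cylinder_b in the frame of carton between -0.005 and 0.04 m and x of cylinder_c in the frame of carton between -0.066 and 0.066 m and y of cylinder_c in the frame of carton between -0.076 and 0.076 m and z of cylinder_c in the frame of carton between -0.005 and 0.04 m and value of joint each of end_flap_left, end_flap_right, long_flap_far, long_flap_near above 0.5 rad), for 0.2 s.
3. both end flaps are folded down while the long flaps are still up (value of joint each of end_flap_left, end_flap_right below 0.15 rad and value of joint each of long_flap_far, long_flap_near above 0.5 rad), for 0.2 s.
4. both long flaps are folded down over the end flaps (value of joint each of end_flap_left, end_flap_right, long_flap_far, long_flap_near below 0.15 rad), for 0.2 s.
At the end, for the whole second after the job is handed in: Every cylinder lies at rest inside the carton, all four flaps are within 0.15 rad of flat, the upper leaf is shut to within 0.15 rad, the lower leaf is shut (under 0.08 rad) and its bolt shot (under 12 mm drawn) (all of step 4 and x of cylinder_a in the frame of carton between -0.066 and 0.066 m and y of cylinder_a in the frame of carton between -0.076 and 0.076 m and z of cylinder_a in the frame of carton between -0.005 and 0.04 m and x of cylinder_b in the frame of carton between -0.066 and 0.066 m and y of cylinder_b in the frame of carton between -0.076 and 0.076 m and z of cylinder_b in the frame of carton between -0.005 and 0.04 m and x of cylinder_c in the frame of carton between -0.066 and 0.066 m and y of cylinder_c in the frame of carton between -0.076 and 0.076 m and z of cylinder_c in the frame of carton between -0.005 and 0.04 m and value of joint lower_leaf below 0.08 rad and value of joint lower_bolt below 0.012 m and value of joint upper_leaf below 0.15 rad and linear speed of each of cylinder_a, cylinder_b, cylinder_c below 0.03 m/s); the robot touches nothing.
It fails at once if the lower leaf is opened or its bolt drawn (value of joint lower_leaf above 0.08 rad or value of joint lower_bolt above 0.012 m).
It fails at once if the padlock is moved more than 30 mm (distance of padlock from where it was at the start of the episode above 0.03 m).
Of cylinder_a, cylinder_b, cylinder_c only 2 to 3 are there at a start; the rules pass over those that are not, and their reading is None.
At some moment in a run one of cylinder_a, cylinder_b, cylinder_c may be knocked a few centimetres aside while the robot is not near it.
It also fails if it takes over 210 s, if anything falls off the work surface, if the arm or the gripper's body presses on something with over 40 N, if the wrist force passes 120 N, or if a joint passes its speed limit or range.

## Working session

There is one attempt and no reset: what is moved stays moved. The work goes in short steps, each a Python script; the robot and the scene stay as the last script left them, time stands still between calls to the robot, and variables do not carry over. Pictures are saved under pics/ and viewed, about 12 in all and at most 16, crops included, and the job is handed in when it is done.

```bash
mkdir -p pics; ls; python3 - <<'E'
from station import *
import cv2,numpy as np
for n in ["scene","side"]:
    p,d=grab_frame(n); cv2.imwrite(f"pics/{n}0.png",p[:,:,::-1]); np.save(f"{n}0.npy",d)
    c=calibration(n); print(n,{k:(np.round(v,3).tolist() if hasattr(v,'__len__') else v) for k,v in c.items()})
print(calibration("wrist")); print(state())
E
```

```text
pics
scene {'fx': 614.3280291639244, 'fy': 614.3280291639244, 'cx': 311.91134898103473, 'cy': 237.79494325558736, 'cam_to_world': [[-0.928, 0.134, -0.348, -0.143], [-0.373, -0.36, 0.855, 1.572], [-0.011, 0.923, 0.384, 0.835], [0.0, 0.0, 0.0, 1.0]]}
side {'fx': 532.0244441080943, 'fy': 532.0244441080943, 'cx': 315.9233510511471, 'cy': 234.3065939207221, 'cam_to_world': [[-0.99, 0.046, -0.133, 0.272], [-0.141, -0.385, 0.912, 1.389], [-0.009, 0.922, 0.387, 0.722], [0.0, 0.0, 0.0, 1.0]]}
{'fx': 334.20721485393426, 'fy': 334.20721485393426, 'cx': 313.52084826667704, 'cy': 237.09071345630892, 'mount': array([[-1.73734787e-04,  2.74285036e-01, -9.61648423e-01,
        -1.24904905e-01],
       [ 9.99999736e-01, -6.31167569e-04, -3.60687495e-04,
        -8.36222678e-04],
       [-7.05892480e-04, -9.61648231e-01, -2.74284854e-01,
        -7.03756713e-02],
       [ 0.00000000e+00,  0.00000000e+00,  0.00000000e+00,
         1.00000000e+00]])}
{'clock': 0.1, 'q': array([-1.42248727e+00,  4.94132299e-01,  1.34605786e+00,  3.89177820e-05,
        1.30250116e+00, -9.55094696e-02]), 'joint_velocities': array([-0.00235327, -0.00181132, -0.00084363,  0.00022136,  0.00111533,
       -0.00044778]), 'joint_efforts': array([ 7.90108152e-04, -8.83588743e+01, -3.84563363e+01, -2.16538951e-04,
        5.23010938e-03,  2.27418911e-05]), 'tool_pos': array([ 0.1508461 , -0.60621737,  0.2497567 ]), 'orientation': array([ 0.08559721,  0.70186217,  0.08637451, -0.70185615]), 'force': array([0.0091814 , 0.55789635, 0.17617807]), 'ft_torque': array([ 0.06204602, -0.0182445 , -0.03595663]), 'finger_gap': 1.0003088288817352}
```

View pics/scene0.png

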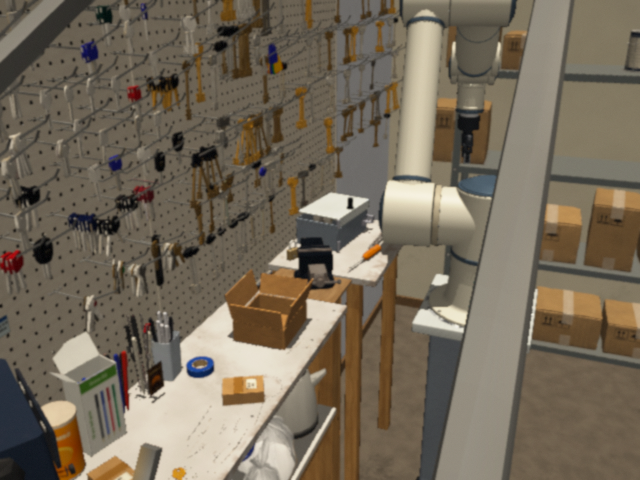

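View pics/side0.png

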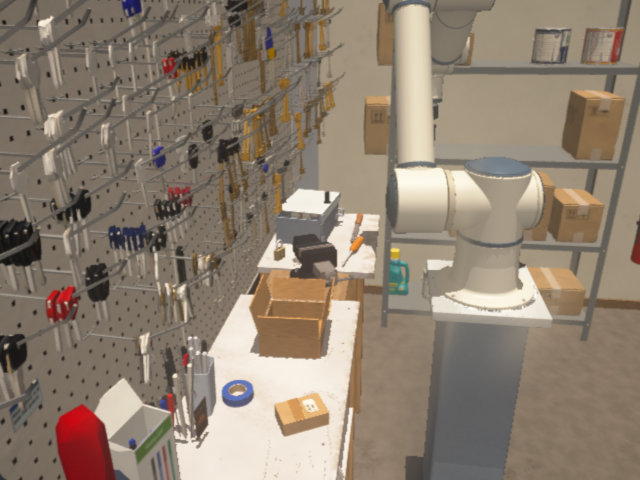

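The scene view shows the locker roof around (333,208) with its knob at (350,203), and the carton around (270,310). The side view shows the roof around (312,205) and the carton around (290,315).

```bash
cat > h.py <<'E'
from station import *
import numpy as np, cv2
from scipy.spatial.transform import Rotation as R
def cloud(name):
    s=state(); p,d=grab_frame(name); c=calibration(name)
    return p,todots(d,c,s)
def todots(d,c,s=None):
    v,u=np.mgrid[0:480,0:640]
    P=np.stack([(u-c['cx'])*d/c['fx'],-(v-c['cy'])*d/c['fy'],-d],-1)
    if 'mount' in c:
        M=np.eye(4); q=s['orientation']; M[:3,:3]=R.from_quat([q[1],q[2],q[3],q[0]]).as_matrix(); M[:3,3]=s['tool_pos']; M=M@c['mount']
    else: M=c['cam_to_world']
    W=P@M[:3,:3].T+M[:3,3]; W[d<=0]=np.nan
    return W
def down(yaw):
    """tool pointing down, jaws opening along world direction yaw (from +x)"""
    y=np.array([np.cos(yaw),np.sin(yaw),0]); x=np.array([0,0,-1.]); z=np.cross(x,y)
    q=R.from_matrix(np.stack([x,y,z],1)).as_quat(); return np.array([q[3],q[0],q[1],q[2]])
def save(p,n): cv2.imwrite(f'pics/{n}.png',np.ascontiguousarray(p[:,:,::-1]))
E
python3 - <<'E'
from h import *
for n in ["scene","side"]:
    W=todots(np.load(f"{n}0.npy"),calibration(n)); z=W[...,2]
    inb=(W[...,0]>0.2)&(W[...,0]<1.1)
    roof=inb&(abs(z-.119)<.006)&(W[...,1]<-.15)&(W[...,1]>-.8)
    pts=W[roof]; print(n,"roof",len(pts),np.median(pts,0)); 
    r=cv2.minAreaRect((pts[:,:2]*1000).astype(np.float32)); print(r, np.round(cv2.boxPoints(r)))
    k=inb&(z>.13)&(z<.165)&(W[...,1]<-.15)&(W[...,1]>-.75); kp=W[k]; print("knob",len(kp),np.median(kp,0) if len(kp) else '',np.ptp(kp,0))
    b=inb&(abs(z)<.004); bb=W[b]; print("bench z",np.median(bb[:,2]),bb[:,:2].min(0),bb[:,:2].max(0))
    for lo,hi in((.045,.06),(.03,.045),(.08,.12)):
        c=inb&(z>lo)&(z<hi)&(W[...,1]>-.1)&(W[...,1]<.6); cp=W[c]
        print("carton",lo,len(cp)); 
        if len(cp): r=cv2.minAreaRect((cp[:,:2]*1000).astype(np.float32)); print(r,np.round(cv2.boxPoints(r)).tolist())
E
```

```text
scene roof 1132 [ 0.55610966 -0.31304844  0.11904134]
((570.5911865234375, -474.423095703125), (235.12477111816406, 642.758544921875), 1.474890112876892) [[ 445. -156.]
 [ 461. -799.]
 [ 696. -793.]
 [ 680. -150.]]
knob 609 [ 0.67185453 -0.37784993  0.1502405 ] [0.20690197 0.54873649 0.03495522]
bench z -4.7469652457110545e-05 [ 0.25881296 -1.62469805] [0.70237305 0.93657215]
carton 0.045 1146
((547.263671875, 253.39453125), (699.6312866210938, 286.45068359375), 88.36945343017578) [[394.0, -92.0], [680.0, -100.0], [700.0, 599.0], [414.0, 607.0]]
carton 0.03 1304
((526.346923828125, 250.00067138671875), (307.7303161621094, 701.047607421875), 0.35362693667411804) [[370.0, 600.0], [375.0, -101.0], [682.0, -100.0], [678.0, 601.0]]
carton 0.08 4160
((521.8844604492188, 252.6998291015625), (698.3609619140625, 327.1007080078125), 88.7756118774414) [[351.0, -93.0], [678.0, -100.0], [693.0, 598.0], [366.0, 605.0]]
side roof 1061 [ 0.5519461  -0.3122757   0.11818228]
((564.3516845703125, -405.85009765625), (221.6132354736328, 505.0087585449219), 0.051925066858530045) [[ 453. -153.]
 [ 454. -658.]
 [ 675. -658.]
 [ 675. -153.]]
knob 268 [ 0.6156753  -0.31836691  0.15017351] [0.19843187 0.50269065 0.03494814]
bench z -0.0007198596710298877 [ 0.2597274  -1.62577415] [0.695313   0.76443344]
carton 0.045 971
((542.0820922851562, 249.04977416992188), (264.2978820800781, 697.8867797851562), 0.050005000084638596) [[410.0, 598.0], [410.0, -100.0], [675.0, -100.0], [674.0, 598.0]]
carton 0.03 1226
((525.7327880859375, 250.36566162109375), (298.5705261230469, 699.7266235351562), 0.2697274088859558) [[375.0, 600.0], [378.0, -100.0], [677.0, -99.0], [673.0, 601.0]]
carton 0.08 4271
((533.3881225585938, 249.87405395507812), (283.77197265625, 699.8190307617188), 0.10366912931203842) [[391.0, 600.0], [392.0, -100.0], [676.0, -100.0], [675.0, 600.0]]
```

```bash
python3 - <<'E'
from h import *
W=todots(np.load("scene0.npy"),calibration("scene"))
c=W[335,270]; print("carton px",c, W[208,333],W[203,350])
move_ptp([0.48,-0.30,0.36],down(np.pi/2))
p,P=cloud("wrist"); np.save("locker.npy",P); save(p,"locker")
move_ptp([0.48,float(c[1])-.05,0.36],down(np.pi/2))
p2,P=cloud("wrist"); np.save("carton.npy",P); save(p2,"carton")
save(cv2.resize(np.vstack([p,p2]),(600,900))[:, :],"x")
save(np.hstack([cv2.resize(p,(400,300)),cv2.resize(p2,(400,300))]),"both")
print(state()['clock'],state()['q'])
E
```

```text
carton px [0.4460927  0.40465063 0.03500883] [ 0.53828726 -0.29873532  0.11726526] [ 0.4809973  -0.31062598  0.13846531]
4.4583 [ 5.34937788e-01  3.69826580e-01  1.25043646e+00 -1.09428146e-04
  1.52134368e+00 -1.03475046e+00]
```

View pics/both.png

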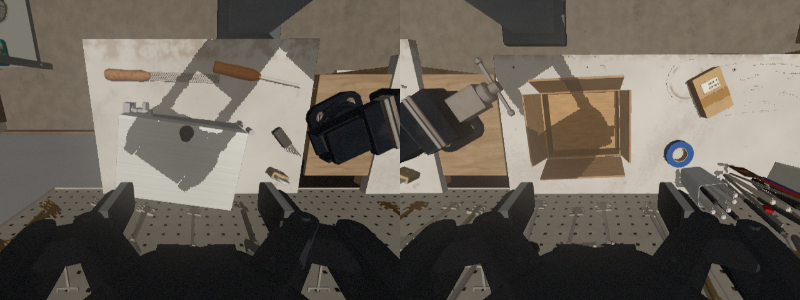

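The wrist views (up in the picture is towards the robot, right is +y) show the locker yawed about 8° with its knob at (186,133), and the carton centred near (579,124), nearly square-on.

```bash
python3 - <<'E'
from h import *
def comp(m,seed):
    n,l=cv2.connectedComponents(cv2.morphologyEx(m.astype(np.uint8),cv2.MORPH_OPEN,np.ones((3,3))));
    return l==l[seed] if l[seed] else None
def rect(P,m):
    r=cv2.minAreaRect((P[m][:,:2]*1000).astype(np.float32)); return np.round(cv2.boxPoints(r)).tolist(),np.round(r[1]),r[2],np.round(r[0])
L=np.load("locker.npy"); z=L[...,2]
m=comp(abs(z-.119)<.006,(260,260)); print("roof z",np.median(z[m]),rect(L,m))
xs=L[m]
k=(z>.145)&(z<.17)&(np.hypot(L[...,0]-.49,L[...,1]+.31)<.06); print("knob",k.sum(),rect(L,k),np.median(z[k]))
p=(z>.01)&(z<.08)&(L[...,1]>-.22)&(L[...,1]<-.13)&(L[...,0]>.5);print("padlock etc",rect(L,p) if p.any() else 0, z[p].max())
C=np.load("carton.npy"); z=C[...,2]
q=(C[...,1]>.28)&(C[...,1]<.55)&(C[...,0]<.69)
print("bench", np.median(z[abs(z)<.01]))
m=q&(z>.02); n,l,st,ce=cv2.connectedComponentsWithStats(m.astype(np.uint8)); print(st[st[:,4]>300].tolist())
for lo,hi in((.0,.008),(.055,.062),(.075,.085),(.095,.105),(.1,.11),(.11,.13)):
    mm=q&(z>lo)&(z<hi)
    if lo==0: mm=q&(z>.002)&(z<hi); mm=comp(mm,(200,280)) 
    if mm is not None and mm.any(): print(lo,mm.sum(),rect(C,mm))
for nm,a,b in(("floor",200,280),):
    print(C[a,b])
# floor & bounding by depth profile rows
for v in (200,): print([(u,np.round(C[v,u]*1000).tolist()) for u in range(190,380,8)])
for u in (290,): print([(v,np.round(C[v,u]*1000).tolist()) for v in range(116,310,8)])
E
```

```text
roof z 0.12059291372245459 ([[453.0, -434.0], [610.0, -458.0], [645.0, -230.0], [488.0, -206.0]], array([230., 158.]), 81.28802490234375, array([ 549., -332.]))
knob 262 ([[476.0, -324.0], [494.0, -324.0], [494.0, -308.0], [476.0, -308.0]], array([16., 18.]), 89.16594696044922, array([ 485., -316.])) 0.15796431627063334
padlock etc ([[673.0, -220.0], [678.0, -220.0], [678.0, -144.0], [673.0, -144.0]], array([76.,  5.]), 89.92326354980469, array([ 676., -182.])) 0.07997301081843261
bench 0.0016539709733615071
[[0, 0, 640, 480, 213065], [240, 121, 130, 167, 9487], [0, 292, 640, 188, 84472]]
0.0 7695 ([[417.0, 399.0], [422.0, 275.0], [554.0, 281.0], [548.0, 405.0]], array([132., 124.]), 2.4825210571289062, array([485., 340.]))
0.055 985 ([[413.0, 470.0], [414.0, 279.0], [676.0, 280.0], [675.0, 471.0]], array([262., 190.]), 0.22472362220287323, array([544., 375.]))
0.075 1418 ([[408.0, 280.0], [675.0, 280.0], [675.0, 493.0], [408.0, 493.0]], array([213., 268.]), 89.97064971923828, array([542., 387.]))
0.095 1755 ([[401.0, 493.0], [402.0, 280.0], [676.0, 280.0], [675.0, 493.0]], array([27
[... 1064 characters left out ...]
, 323.0, 3.0]), (124, [394.0, 331.0, 127.0]), (132, [402.0, 330.0, 111.0]), (140, [410.0, 328.0, 86.0]), (148, [420.0, 322.0, 7.0]), (156, [431.0, 322.0, 5.0]), (164, [442.0, 322.0, 5.0]), (172, [453.0, 322.0, 5.0]), (180, [464.0, 322.0, 6.0]), (188, [476.0, 321.0, 5.0]), (196, [487.0, 321.0, 7.0]), (204, [499.0, 321.0, 6.0]), (212, [511.0, 321.0, 6.0]), (220, [523.0, 320.0, 5.0]), (228, [535.0, 320.0, 5.0]), (236, [547.0, 320.0, 6.0]), (244, [551.0, 322.0, 34.0]), (252, [555.0, 323.0, 57.0]), (260, [557.0, 325.0, 82.0]), (268, [562.0, 326.0, 99.0]), (276, [566.0, 327.0, 115.0]), (284, [570.0, 328.0, 128.0]), (292, [640.0, 318.0, 2.0]), (300, [654.0, 318.0, 2.0]), (308, [668.0, 317.0, 2.0])]
```

```bash
cat >> h.py <<'E'
KN=np.array([.4852,-.3163]); LY=np.deg2rad(-8.7)
ex=np.array([np.cos(LY),np.sin(LY)]); ey=np.array([-ex[1],ex[0]])
HI=KN-.014*ex+.110*ey
def knob(th):
    c,s=np.cos(th),np.sin(th); v=KN-HI
    return HI+np.array([c*v[0]+s*v[1],-s*v[0]+c*v[1]])
E
python3 - <<'E'
from h import *
print(HI)
for off in (0,np.pi):
    for th in (0,.9,1.78):
        q=solve_ik([*knob(th),.147],down(LY+off-th)); print(off,th,knob(th),None if q is None else np.round(q,2))
E
```

```text
[ 0.48799978 -0.20544802]
0 0 [ 0.4852 -0.3163] [-0.68  0.55  1.58 -0.    1.02 -0.53]
0 0.9 [ 0.39942607 -0.27216158] [-0.72  0.44  1.81 -0.    0.89  0.33]
0 1.78 [ 0.38014621 -0.17968744] [-0.58  0.37  1.95 -0.    0.82  1.35]
3.141592653589793 0 [ 0.4852 -0.3163] [-0.68  0.55  1.58 -0.    1.02  2.61]
3.141592653589793 0.9 [ 0.39942607 -0.27216158] [-0.72  0.44  1.81 -0.    0.89 -2.81]
3.141592653589793 1.78 [ 0.38014621 -0.17968744] [-0.58  0.37  1.95 -0.    0.82 -1.79]
```

```bash
python3 - <<'E'
from h import *
move_ptp([*KN,.25],down(LY)); grip(.5)
print(servo_line([*KN,.147],speed=.1,until_force=10)); grip(.26)
print(state()['tool_pos'],state()['finger_gap'],state()['force'])
for th in np.append(np.arange(.13,1.75,.13),1.8):
    servo_line([*knob(th),.147],ori=down(LY-th),speed=.08)
    f=state()['force']; print(round(th,2),np.round(f,1))
    if np.linalg.norm(f)>50: print("STOP");break
print(state()['clock'])
E
```

```text
False
[ 0.48528968 -0.31635557  0.1472475 ] 0.2580629020368596 [-0.13030013  0.1090707  -0.5973314 ]
0.13 [ 0.2  1.2 -0.4]
0.26 [-0.   1.2 -0.7]
0.39 [-0.5  0.7 -0.9]
0.52 [ 0.1 -0.2 -1.3]
0.65 [-0.5  0.8 -2.5]
0.78 [-0.5  0.4 -0.4]
0.91 [-1.   0.2 -0.7]
1.04 [-0.5  0.2  0.8]
1.17 [-0.9  1.6  0. ]
1.3 [-1.6  0.7  0.3]
1.43 [ 0.1  1.4 -0.1]
1.56 [-0.3  0.7  0.4]
1.69 [-0.3  0.7 -0.9]
1.8 [ 0.7  1.1 -0.2]
13.5167
```

```bash
python3 - <<'E'
from h import *
grip(.5); servo_line([*knob(1.8),.26],speed=.2)
move_ptp([0.50,-0.30,0.33],down(np.pi/2))
p,P=cloud("wrist"); np.save("locker2.npy",P); save(p,"locker2"); print(state()['clock'])
E
```

```text
17.7417
```

View pics/locker2.png

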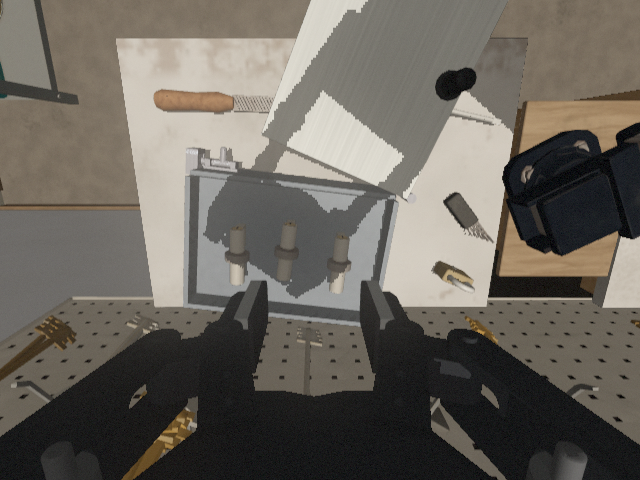

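The leaf stands open (about 1.8 rad), and three cylinders stand on the deck at about (237,255), (287,252) and (339,265).

```bash
cat >> h.py <<'E'
CT=HI+.079*ex-.115*ey   # approx locker centre (xy)
def cyls(P):
    d=P[...,:2]-CT; u=d@ex; v=d@ey; z=P[...,2]
    m=((abs(u)<.066)&(abs(v)<.104)&(z>.088)&(z<.112)).astype(np.uint8)
    m=cv2.morphologyEx(m,cv2.MORPH_OPEN,np.ones((3,3),np.uint8))
    n,l,st,ce=cv2.connectedComponentsWithStats(m); out=[]
    for i in range(1,n):
        if st[i,4]<150: continue
        Q=P[l==i]; r=cv2.minAreaRect((Q[:,:2]*1000).astype(np.float32)); b=cv2.boxPoints(r)
        e=[b[1]-b[0],b[2]-b[1]]; a=max(e,key=np.linalg.norm); a=a*np.sign(a[0])
        out.append((np.array(r[0])/1000,np.arctan2(a[1],a[0]),np.round(sorted(r[1])),np.round(np.percentile(Q[:,2],[5,50,98]),3),st[i,4]))
    return sorted(out,key=lambda o:-o[0][1])
E
python3 - <<'E'
from h import *
for o in cyls(np.load("locker2.npy")): print(o)
C=np.load("carton.npy"); z=C[...,2]; m=((z>.002)&(z<.009)&(abs(C[...,0]-.485)<.08)&(abs(C[...,1]-.326)<.09)).astype(np.uint8)
m=cv2.morphologyEx(m,cv2.MORPH_OPEN,np.ones((5,5),np.uint8)); n,l,st,ce=cv2.connectedComponentsWithStats(m)
for i in range(1,n):
    if st[i,4]>500: print(st[i],cv2.minAreaRect((C[l==i][:,:2]*1000).astype(np.float32)))
E
```

```text
(array([ 0.56864307, -0.26997845]), np.float32(-0.0315212), array([27., 68.]), array([0.092, 0.097, 0.104]), np.int32(900))
(array([ 0.55299536, -0.33032956]), np.float32(0.042870257), array([28., 67.]), array([0.091, 0.097, 0.104]), np.int32(928))
(array([ 0.55801752, -0.38697504]), np.float32(0.11491539), array([26., 68.]), array([0.091, 0.097, 0.104]), np.int32(925))
[ 236  146  111   95 9678] ((485.7112121582031, 325.6151123046875), (131.81732177734375, 152.44586181640625), 2.477501392364502)
```

```bash
cat >> h.py <<'E'
CC=np.array([.4857,.3256]); CY=np.deg2rad(2.48)
cx=np.array([np.cos(CY),np.sin(CY)]); cy=np.array([-cx[1],cx[0]])
def look():
    move_ptp([0.50,-0.30,0.33],down(np.pi/2)); p,P=cloud("wrist"); return p,P
def transfer(yoff,o=None):
    p,P=look(); cs=cyls(P); print([(np.round(c[0],3),round(float(c[1]),2),c[2]) for c in cs])
    c=cs[0]; a=c[1]+np.pi/2
    move_ptp([*c[0],.20],down(a)); grip(.5)
    if servo_line([*c[0],.089],speed=.1,until_force=12): print("touch",state()['tool_pos']); return False
    grip(0); print("gap",state()['finger_gap']); servo_line([*c[0],.28],speed=.2); print("gap",state()['finger_gap'])
    if state()['finger_gap']<.1: return False
    move_ptp([.46,0,.28],down(np.pi/2))
    t=CC+yoff*cy
    move_ptp([*t,.20],down(CY+np.pi/2)); hit=servo_line([*t,.034],speed=.1,until_force=15); print(hit,state()['tool_pos'])
    grip(.33); servo_line([*t,.22],speed=.2); print("t",state()['clock']); return True
E
python3 - <<'E'
from h import *
print(transfer(-.038))
p,P=cloud("wrist"); save(p,"c1")
E
```

```text
[(array([ 0.568, -0.27 ]), -0.01, array([27., 67.])), (array([ 0.552, -0.33 ]), -0.05, array([28., 67.])), (array([ 0.558, -0.387]), 0.07, array([27., 67.]))]
gap 0.169878329780253
gap 0.1676352612839573
False [0.48759245 0.28774508 0.03445598]
t 27.0917
True
```

View pics/c1.png

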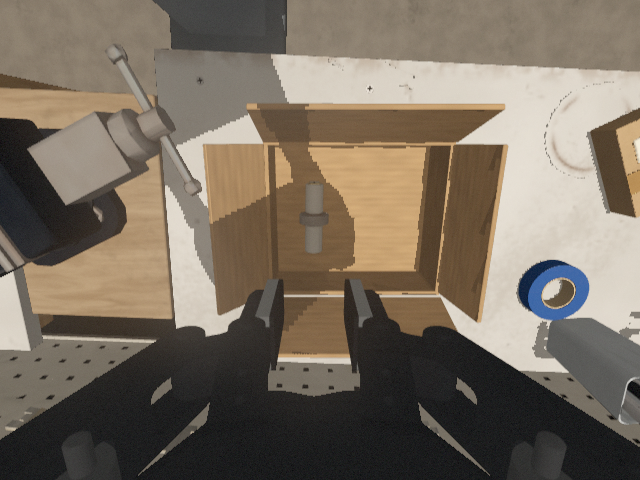

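The first cylinder stands at (314,218) in the carton, and all four flaps are still open.

```bash
python3 - <<'E'
from h import *
if transfer(.038) and transfer(0):
    p,P=look(); print("left:",cyls(P))
    move_ptp([.46,0,.28],down(np.pi/2)); move_ptp([.47,.33,.30],down(np.pi/2))
    p2,P2=cloud("wrist"); np.save("c3.npy",P2)
    save(np.hstack([cv2.resize(p,(400,300)),cv2.resize(p2,(400,300))]),"c3"); print(state()['clock'])
E
```

```text
[(array([ 0.553, -0.33 ]), 0.02, array([26., 67.])), (array([ 0.558, -0.386]), 0.11, array([27., 68.]))]
gap 0.16889903171354737
gap 0.17595474501493977
False [0.48429364 0.36373977 0.03447704]
t 38.85
[(array([ 0.534, -0.378]), -0.17, array([28., 67.]))]
gap 0.16523829904865953
gap 0.1708598299379108
False [0.48594926 0.32572583 0.03446894]
t 50.8667
left: []
55.6583
```

View pics/c3.png

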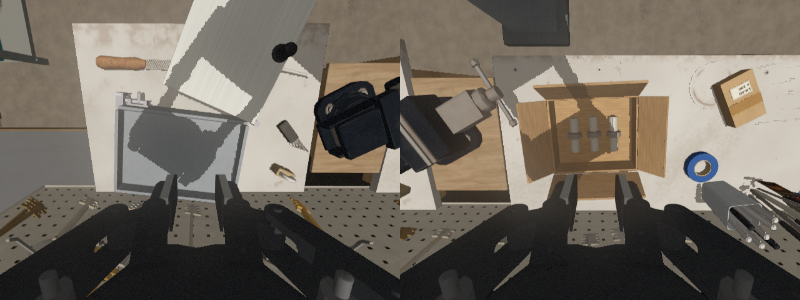

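All three cylinders stand in the carton and the locker deck is empty. Before folding I'll check the clearances at the vice and the pegboard.

```bash
python3 - <<'E'
from h import *
P=np.load("c3.npy"); d=P[...,:2]-CC; u=d@cx; v=d@cy; z=P[...,2]
m=(v<-.09)&(v>-.25)&(z>.04)&(u<.1)
for lo in np.arange(-.25,-.09,.02):
    k=m&(v>=lo)&(v<lo+.02)
    if k.sum()>5: print("v",round(lo,2),k.sum(),"u",np.round(np.percentile(u[k],[1,99]),3),"z",np.round(np.percentile(z[k],[1,50,99]),3))
for nm,w,a in(("L",v,u),("R",-v,u),("F",u,v),("N",-u,v)):
    c0=.08 if nm in"LR" else .07; k=(abs(a)<.045)&(w>c0-.01)&(w<.13)&(z>.07)&(z<.14)
    Q=np.c_[w[k]-c0,z[k]-(.057 if nm in"LR" else .0615)]; print(nm,k.sum(),"theta",np.round(np.median(np.arctan2(Q[:,1],-Q[:,0])),2),Q.max(0))
for n in("scene","side"):
    W=todots(np.load(f"{n}0.npy"),calibration(n)); k=(W[...,1]>.2)&(W[...,1]<.5)&(W[...,2]>.12)&(W[...,2]<.6)&(W[...,0]>.59); print(n,"peg",k.sum(),np.percentile(W[k][:,0],[0,1,5,50]))
E
```

```text
v -0.25 2898 u [-0.069  0.013] z [0.088 0.113 0.121]
v -0.23 2328 u [-0.078  0.005] z [0.067 0.089 0.12 ]
v -0.21 1224 u [-0.09  -0.032] z [0.066 0.089 0.091]
v -0.19 1399 u [-0.135 -0.041] z [0.066 0.088 0.095]
v -0.17 1013 u [-0.113 -0.057] z [0.068 0.083 0.094]
v -0.15 482 u [-0.086 -0.029] z [0.066 0.078 0.086]
v -0.13 853 u [-0.067  0.064] z [0.077 0.101 0.103]
v -0.11 3289 u [-0.067  0.064] z [0.074 0.087 0.099]
L 3062 theta 2.22 [0.03799414 0.04606194]
R 3093 theta 2.18 [0.0499539  0.04688253]
F 2373 theta 1.73 [0.0168114  0.06838485]
N 2234 theta 1.84 [0.0220863  0.06755281]
scene peg 10518 [0.59000397 0.59079461 0.60157987 0.67263645]
side peg 7912 [0.59000179 0.59082171 0.59988175 0.67211333]
```

```bash
cat >> h.py <<'E'
def fold(side,off,w0,h0,r0,r1,dz=0.):
    n,a,c0,hz,yaw={'L':(cy,cx,.08,.057,CY),'R':(-cy,cx,.08,.057,CY),'F':(cx,cy,.07,.0615,CY+np.pi/2),'N':(-cx,cy,.07,.0615,CY+np.pi/2)}[side]
    pos=lambda w,h:[*(CC+n*(c0+w)+a*off),hz+h+.019+dz]
    q=down(yaw); top=pos(w0,h0); top[2]=.25
    move_ptp(top,q); grip(0)
    if servo_line(pos(w0,h0),speed=.15,until_force=10): print("HIT",state()['tool_pos']); return False
    for th in np.linspace(1.57,0,11):
        r=r1+(r0-r1)*th/1.57; w=-r*np.cos(th)+.002*np.sin(th)+.011; h=r*np.sin(th)+.002*np.cos(th)
        hit=servo_line(pos(w,h-(.003 if th<.01 else 0)),speed=.08,until_force=10)
        if hit: print(side,"force at th",round(th,2),np.round(state()['force'],1),np.array(pos(w,h))-state()['tool_pos']); break
    e=state()['tool_pos'].copy(); e[2]=.25; servo_line(e,speed=.2); print(side,state()['clock']); return not hit or th<.2
E
python3 - <<'E'
from h import *
ok=fold('L',0,.065,.028,.03,.042); print(ok)
ok=ok and fold('R',.03,.062,.028,.03,.042); print(ok)
move_ptp([.47,.33,.30],down(np.pi/2))
p,P=cloud("wrist"); np.save("f1.npy",P); save(p,"f1")
d=P[...,:2]-CC; u=d@cx; v=d@cy; z=P[...,2]
for s in(1,-1):
    k=(abs(u)<.05)&(s*v>.03)&(s*v<.078)&(z>.01); A=np.polyfit(s*v[k],z[k],1); print("flap",s,k.sum(),np.median(z[k]),"slope",A[0])
for n in("scene","side"):
    W=todots(np.load(f"{n}0.npy"),calibration(n))
    for zl in(.12,.16,.2,.3,.4):
        k=(W[...,1]>.24)&(W[...,1]<.42)&(W[...,2]>zl)&(W[...,2]<zl+.06)&(W[...,0]>.59); print(n,zl,k.sum(),np.percentile(W[k][:,0],[0,2,10,50]) if k.any() else '')
E
```

```text
L force at th 0.0 [-9.1 -2.6 31. ] [-0.00098772 -0.00116839  0.00044989]
L 63.0167
True
R force at th 0.0 [-9.3 -7.6 42. ] [-0.00101376  0.00012261  0.00103892]
R 69.4083
True
flap 1 23899 0.3586025291461552 slope -1.9039275563761289
flap -1 17600 0.3623024206979047 slope -6.53674503758666
scene 0.12 811 [0.60054382 0.60408649 0.60922383 0.67239046]
scene 0.16 704 [0.60107087 0.6044273  0.60973516 0.67207087]
scene 0.2 609 [0.60631789 0.60945761 0.61197745 0.67143101]
scene 0.3 579 [0.59001403 0.59043999 0.59546445 0.67311239]
scene 0.4 635 [0.59001545 0.59137105 0.60441272 0.67263801]
side 0.12 421 [0.60192358 0.60327785 0.60632941 0.67163901]
side 0.16 336 [0.60274563 0.60432358 0.60729634 0.61795494]
side 0.2 548 [0.60604836 0.60944744 0.6141918  0.67194078]
side 0.3 686 [0.59003259 0.59068787 0.67086456 0.67232485]
side 0.4 579 [0.59004839 0.59117147 0.61423204 0.67213745]
```

View pics/f1.png

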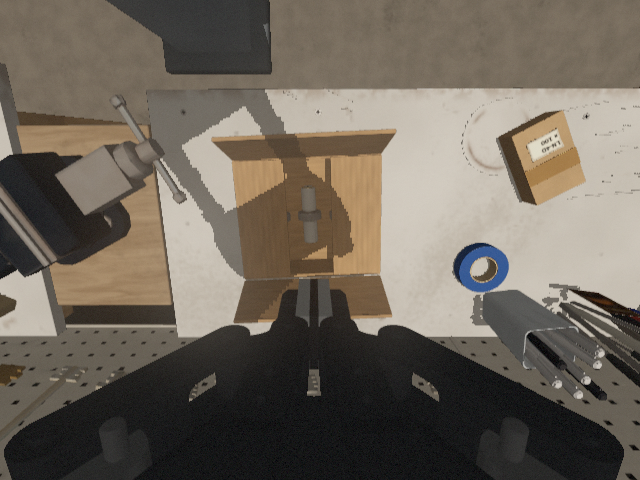

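Both end flaps lie flat, meeting near (310,215), and the long flaps are still up. The reading behind the far flap has to be located before I put the gripper there.

```bash
python3 - <<'E'
from h import *
for n in("scene","side"):
    W=todots(np.load(f"{n}0.npy"),calibration(n))
    for yl in np.arange(.2,.46,.03):
        k=(W[...,1]>yl)&(W[...,1]<yl+.03)&(W[...,2]>.09)&(W[...,2]<.45)&(W[...,0]>.585)&(W[...,0]<.665)
        if k.any(): print(n,round(yl,2),k.sum(),"x",np.round(np.percentile(W[k][:,0],[1,50]),3),"z",np.round(np.percentile(W[k][:,2],[1,25,50,75,99]),3), "xlow", np.round(W[k&(W[...,2]<.26)][:,0].min(initial=9),3))
P=np.load("f1.npy"); d=P[...,:2]-CC; u=d@cx; v=d@cy; z=P[...,2]
for s in(1,-1):
    k=(abs(u)<.05)&(s*v>.03)&(s*v<.078)&(z>.03)&(z<.1); A=np.polyfit(s*v[k],z[k],1); print("flap",s,k.sum(),np.median(z[k]),"slope",A[0])
E
```

```text
scene 0.2 322 x [0.586 0.613] z [0.152 0.21  0.262 0.402 0.449] xlow 0.606
scene 0.23 234 x [0.585 0.607] z [0.149 0.196 0.264 0.404 0.444] xlow 0.601
scene 0.26 56 x [0.59 0.61] z [0.152 0.196 0.251 0.264 0.276] xlow 0.601
scene 0.29 123 x [0.585 0.618] z [0.15  0.211 0.25  0.343 0.404] xlow 0.615
scene 0.32 159 x [0.585 0.615] z [0.148 0.207 0.266 0.35  0.449] xlow 0.611
scene 0.35 249 x [0.585 0.611] z [0.148 0.179 0.246 0.273 0.44 ] xlow 0.606
scene 0.38 218 x [0.585 0.591] z [0.179 0.304 0.348 0.405 0.449] xlow 0.606
scene 0.41 133 x [0.586 0.603] z [0.187 0.384 0.395 0.418 0.447] xlow 0.61
scene 0.44 489 x [0.585 0.613] z [0.147 0.18  0.242 0.312 0.441] xlow 0.605
side 0.2 260 x [0.585 0.607] z [0.146 0.211 0.267 0.415 0.449] xlow 0.607
side 0.23 199 x [0.585 0.605] z [0.149 0.193 0.3   0.415 0.445] xlow 0.602
side 0.26 43 x [0.588 0.607] z [0.148 0.161 0.241 0.262 0.275] xlow 0.603
side 0.29 116 x [0.585 0.618] z [0.156 0.207 0.257 0.268 0.404] xlow 0.614
side 0.32 143 x [0.585 0.616] z [0.148 0.214 0.332 0.375 0.449] xlow 0.609
side 0.35 234 x [0.585 0.609] z [0.147 0.183 0.248 0.304 0.444] xlow 0.606
side 0.38 165 x [0.586 0.59 ] z [0.253 0.314 0.345 0.401 0.447] xlow 0.61
side 0.41 75 x [0.585 0.59 ] z [0.164 0.377 0.388 0.399 0.443] xlow 0.608
side 0.44 447 x [0.585 0.611] z [0.146 0.167 0.21  0.33  0.376] xlow 0.606
flap 1 3774 0.060529101985480144 slope -0.0007620445084133685
flap -1 3724 0.06054812360480011 slope -0.00019153515908334304
```

Hanging tools occupy x ≥ 0.60 above z ≈ 0.147, so a vertical gripper doesn't fit behind the far flap. I'll hook its tip with tilted, shut fingers, keeping the body on the robot side, and finish with a vertical press.

```bash
sed -i 's/def fold(side,off,w0,h0,r0,r1,dz=0.)/def fold(side,off,w0,h0,r0,r1,dz=0.,th0=1.57)/; s/linspace(1.57,0,11)/linspace(th0,0,11)/; s/(.003 if th<.01 else 0)/(.001 if th<.01 else 0)/; s/speed=.08,until_force=10/speed=.05,until_force=7/' h.py
cat >> h.py <<'E'
T=np.deg2rad(45); X3=np.array([*cx,0]); Z3=np.array([0,0,1.])
dd=np.sin(T)*X3-np.cos(T)*Z3; nn=np.cos(T)*X3+np.sin(T)*Z3
_y=-np.array([*cy,0]); _q=R.from_matrix(np.stack([dd,_y,np.cross(dd,_y)],1)).as_quat(); HQ=_q[[3,0,1,2]]
def hook(th,s=0.,e=.018):
    C=np.array([*(CC+.07*cx),.0615]); L=.067
    tip=C+L*(-np.cos(th)*X3+np.sin(th)*Z3)+.002*nn
    return tip+nn*(.011+s)+dd*(e-.019)
E
python3 - <<'E'
from h import *
a=hook(1.85,.008); b=a-.07*dd
for p in (b+[0,0,.06],b,a,hook(1.3),hook(.75)): 
    q=solve_ik(p,HQ); print(np.round(p,3),None if q is None else np.round(q,2))
E
```

```text
[0.539 0.328 0.251] None
[0.539 0.328 0.191] None
[0.588 0.33  0.141] None
[0.546 0.328 0.136] None
[0.515 0.327 0.117] [ 0.69  0.64  2.03  4.32  0.48 -2.21]
```

```bash
python3 - <<'E'
from h import *
import h
P=[hook(1.85,.008)-.07*dd,hook(1.85,.008),hook(1.3),hook(.8)]
for T in (20,30,45):
  for az in (0,15,30):
    for f in (1,-1):
        A=np.deg2rad(az)+CY; X=np.array([np.cos(A),np.sin(A),0]); Y=np.array([-X[1],X[0],0])*f; t=np.deg2rad(T)
        d=np.sin(t)*X-np.cos(t)*Z3; q=R.from_matrix(np.stack([d,Y,np.cross(d,Y)],1)).as_quat()[[3,0,1,2]]
        r=[solve_ik(p,q) for p in P]; print(T,az,f,[None if x is None else np.round(x,1).tolist() for x in r])
E
```

```text
20 0 1 [[0.5, 0.5, 1.7, -0.2, 0.7, -0.9], [0.5, 0.6, 1.6, -0.2, 0.7, -1.0], [0.5, 0.6, 1.7, -0.3, 0.6, -0.9], [0.6, 0.6, 1.8, -0.3, 0.5, -0.8]]
20 0 -1 [[0.5, 0.5, 1.7, -0.2, 0.7, 2.2], [0.5, 0.6, 1.6, -0.2, 0.7, 2.2], [0.5, 0.6, 1.7, -0.3, 0.6, 2.3], [0.6, 0.6, 1.8, -0.3, 0.5, 2.3]]
20 15 1 [[0.5, 0.5, 1.7, -0.1, 0.7, -1.3], [0.4, 0.6, 1.6, -0.1, 0.6, -1.4], [0.5, 0.5, 1.7, -0.1, 0.5, -1.3], [0.5, 0.5, 1.8, -0.1, 0.5, -1.3]]
20 15 -1 [[0.5, 0.5, 1.7, -0.1, 0.7, 1.8], [0.4, 0.6, 1.6, -0.1, 0.6, 1.8], [0.5, 0.5, 1.7, -0.1, 0.5, 1.8], [0.5, 0.5, 1.8, -0.1, 0.5, 1.9]]
20 30 1 [[0.4, 0.4, 1.7, 0.1, 0.7, -1.8], [0.4, 0.6, 1.6, 0.1, 0.6, -1.8], [0.4, 0.5, 1.7, 0.1, 0.5, -1.8], [0.4, 0.5, 1.8, 0.1, 0.5, -1.8]]
20 30 -1 [[0.4, 0.4, 1.7, 0.1, 0.7, 1.4], [0.4, 0.6, 1.6, 0.1, 0.6, 1.3], [0.4, 0.5, 1.7, 0.1, 0.5, 1.4], [0.4, 0.5, 1.8, 0.1, 0.5, 1.4]]
30 0 1 [[0.6, 0.5, 1.8, -0.5, 0.5, -0.6], [0.5, 0.6, 1.7, -0.6, 0.4, -0.6], [0.6, 0.6, 1.8, -0.7, 0.4, -0.5], [0.6, 0.6, 1.9, -0.8, 0.4, -0.3]]
30 0 -1 [[0.6, 0.5, 1.8, -0.5, 0.5, 2.5], [0.5, 0.6, 1.7, -0.6, 0.4, 2.5], [0.6, 0.6, 1.8, -0.7, 0.4, 2.7
[... 577 characters left out ...]
.5, 1.9, 0.4, 0.2, 1.0]]
45 0 1 [None, None, None, [0.7, 0.6, 2.0, 4.3, 0.5, 0.9]]
45 0 -1 [None, None, None, [0.7, 0.6, 2.0, 4.3, 0.5, -2.2]]
45 15 1 [[0.5, 0.5, 2.0, 4.1, 0.2, 0.8], [0.5, 0.6, 1.9, 3.7, 0.2, 1.1], [0.5, 0.6, 2.0, 3.7, 0.3, 1.2], [0.6, 0.6, 2.1, 3.6, 0.4, 1.3]]
45 15 -1 [[0.5, 0.5, 2.0, 4.1, 0.2, -2.4], [0.5, 0.6, 1.9, 3.7, 0.2, -2.0], [0.5, 0.6, 2.0, 3.7, 0.3, -1.9], [0.6, 0.6, 2.1, 3.6, 0.4, -1.8]]
45 30 1 [[0.4, 0.5, 2.0, 2.4, 0.2, 2.2], [0.4, 0.6, 2.0, 2.5, 0.2, 2.1], [0.4, 0.6, 2.1, 2.7, 0.3, 1.9], [0.4, 0.6, 2.1, 2.8, 0.4, 1.7]]
45 30 -1 [[0.4, 0.5, 2.0, 2.4, 0.2, -0.9], [0.4, 0.6, 2.0, 2.5, 0.2, -1.1], [0.4, 0.6, 2.1, 2.7, 0.3, -1.3], [0.4, 0.6, 2.1, 2.8, 0.4, -1.4]]
```

```bash
sed -i 's/^T=np.deg2rad(45)/T=np.deg2rad(30)/; s/^_y=-np/_y=np/; s/e=.018/e=.015/' h.py
python3 - <<'E'
from h import *
a=hook(1.84,.006); b=a-.07*dd
move_ptp(b-[.03,0,-.05],HQ); grip(0); print(np.round(state()['q'],2))
servo_line(b,ori=HQ,speed=.15,until_force=8) and print("hit b")
hit=servo_line(a,ori=HQ,speed=.06,until_force=6); print("in",hit,state()['tool_pos']-a,state()['force'])
if not hit:
    for th in np.arange(1.75,.84,-.1):
        hit=servo_line(hook(th),ori=HQ,speed=.06,until_force=10)
        if hit: print("force",th,state()['force']);break
e=state()['tool_pos']; servo_line([e[0]-.02,e[1],e[2]+.1],ori=HQ,speed=.15)
move_ptp([.43,.33,.32],down(np.pi/2)); p,P=cloud("wrist"); np.save("f2.npy",P); save(p,"f2"); print(state()['clock'])
E
```

```text
[ 0.6   0.35  1.73 -0.45  0.65 -0.71]
in False [-2.83316268e-05  7.69309274e-05  3.59737439e-04] [ 0.707678   -0.25416599  0.96075747]
77.9583
```

View pics/f2.png

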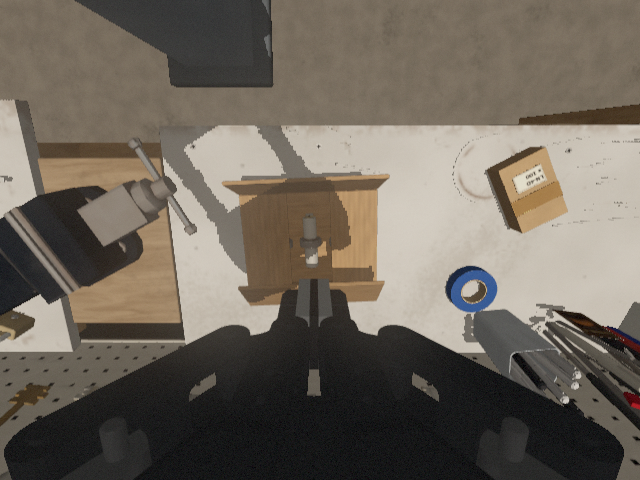

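In this view the far flap (at about (312,290)) still looks near upright, and the near flap (305,182) is up. I'll measure their angles.

```bash
cat >> h.py <<'E'
def prof(P,va,vb):
    d=P[...,:2]-CC; u=d@cx; v=d@cy; z=P[...,2]
    for ul in np.arange(-.105,.105,.006):
        k=(v>va)&(v<vb)&(u>ul)&(u<ul+.006)&(z>.05)&(z<.15)
        if k.sum()>3: print(round(ul+.003,3),k.sum(),np.round(np.percentile(z[k],[5,50,95]),3))
E
python3 - <<'E'
from h import *
prof(np.load("f2.npy"),.03,.07)
E
```

```text
-0.09 211 [0.125 0.127 0.128]
-0.084 150 [0.105 0.114 0.122]
-0.078 125 [0.085 0.094 0.102]
-0.072 100 [0.066 0.075 0.082]
-0.066 168 [0.057 0.06  0.062]
-0.06 184 [0.059 0.06  0.062]
-0.054 178 [0.059 0.06  0.062]
-0.048 180 [0.059 0.061 0.062]
-0.042 175 [0.059 0.061 0.062]
-0.036 166 [0.059 0.061 0.062]
-0.03 169 [0.059 0.06  0.062]
-0.024 162 [0.059 0.06  0.062]
-0.018 168 [0.059 0.061 0.062]
-0.012 166 [0.059 0.061 0.062]
-0.006 163 [0.059 0.061 0.062]
0.0 162 [0.059 0.061 0.062]
0.006 158 [0.059 0.061 0.062]
0.012 150 [0.059 0.06  0.062]
0.018 153 [0.059 0.061 0.062]
0.024 312 [0.06  0.11  0.113]
0.03 237 [0.06  0.061 0.11 ]
0.036 228 [0.06  0.061 0.104]
0.042 207 [0.06  0.061 0.097]
0.048 64 [0.086 0.089 0.092]
0.054 54 [0.08  0.082 0.085]
0.06 50 [0.073 0.076 0.079]
0.066 46 [0.067 0.07  0.072]
0.072 6 [0.064 0.066 0.066]
```

The hook worked: the profile puts the far flap at about 0.78 rad. Next I press it flat and fold the near one.

```bash
python3 - <<'E'
from h import *
ok=fold('F',0,-.025,.06,.055,.05,th0=.8); print(ok)
ok=ok and fold('N',0,.055,.03,.035,.05); print(ok)
move_ptp([.43,.33,.32],down(np.pi/2)); p,P=cloud("wrist"); np.save("f3.npy",P); save(p,"f3"); print(state()['clock'])
prof(P,.03,.07)
E
```

```text
F 83.675
True
N force at th 0.0 [-3.4 -1.7 17.2] [-0.00012123 -0.00024964  0.00023942]
N 90.45
True
90.9
-0.072 122 [0.051 0.063 0.066]
-0.066 184 [0.064 0.065 0.066]
-0.06 177 [0.064 0.065 0.066]
-0.054 180 [0.064 0.065 0.066]
-0.048 176 [0.064 0.065 0.066]
-0.042 177 [0.064 0.065 0.066]
-0.036 174 [0.064 0.065 0.066]
-0.03 166 [0.064 0.065 0.066]
-0.024 167 [0.064 0.065 0.066]
-0.018 171 [0.064 0.065 0.066]
-0.012 154 [0.064 0.065 0.067]
-0.006 137 [0.064 0.065 0.066]
0.0 192 [0.059 0.061 0.065]
0.006 153 [0.064 0.065 0.066]
0.012 160 [0.064 0.065 0.066]
0.018 152 [0.064 0.065 0.066]
0.024 148 [0.064 0.065 0.066]
0.03 157 [0.064 0.065 0.066]
0.036 144 [0.064 0.065 0.066]
0.042 150 [0.064 0.065 0.066]
0.048 153 [0.064 0.065 0.067]
0.054 121 [0.064 0.065 0.066]
0.06 99 [0.064 0.065 0.066]
0.066 91 [0.064 0.065 0.066]
```

View pics/f3.png

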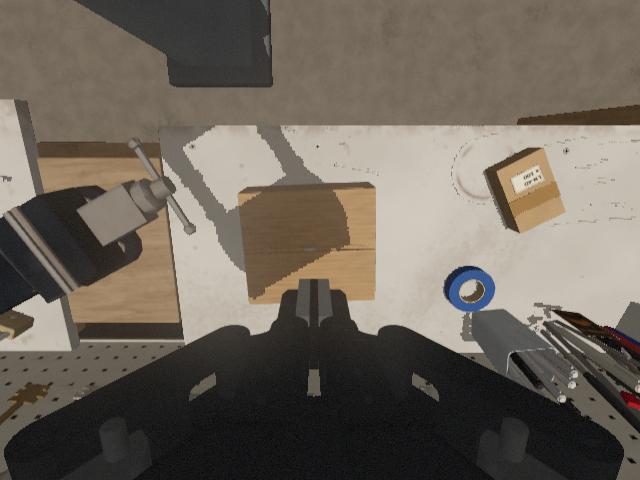

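All four flaps lie flat, with the profile at 0.065 throughout. The last job is shutting the leaf.

```bash
python3 - <<'E'
from h import *
move_ptp([.45,0.1,.28],down(0))
move_ptp([*knob(1.8),.26],down(LY-1.8)); grip(.5)
print(servo_line([*knob(1.8),.147],speed=.1,until_force=10)); grip(.26); print(state()['finger_gap'])
hit=False
for th in [*np.arange(1.67,.05,-.13),0.,-.02]:
    hit=servo_line([*knob(th),.147],ori=down(LY-th),speed=.08,until_force=20)
    if hit: print("stop",th,state()['force']);break
grip(.5); e=state()['tool_pos'].copy(); e[2]=.28; servo_line(e,speed=.2)
move_ptp([0.48,-0.28,0.36],down(np.pi/2)); p,P=cloud("wrist"); save(p,"end"); print(state()['clock'])
z=P[...,2]; m=((abs(z-.119)<.006)&(P[...,0]<.67)&(P[...,0]>.2)&(P[...,1]<-.18)).astype(np.uint8); m=cv2.morphologyEx(m,cv2.MORPH_OPEN,np.ones((3,3),np.uint8))
n,l,st,ce=cv2.connectedComponentsWithStats(m); i=1+np.argmax(st[1:,4]); print(cv2.minAreaRect((P[l==i][:,:2]*1000).astype(np.float32)))
k=(z>.145)&(z<.17)&(np.hypot(P[...,0]-.485,P[...,1]+.316)<.05); print("knob",np.median(P[k],0),KN)
E
```

```text
False
0.26328062751711595
102.9
((551.4967041015625, -330.59820556640625), (230.44586181640625, 158.40704345703125), 82.56929016113281)
knob [ 0.4862641  -0.31550224  0.15802456] [ 0.4852 -0.3163]
```

View pics/end.png

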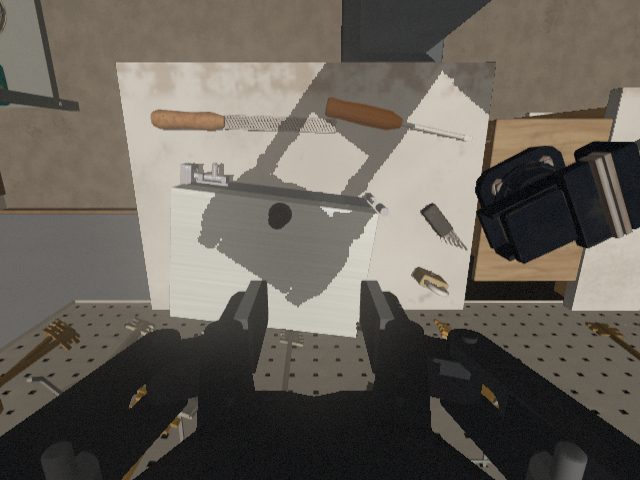

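The leaf is shut: its roof covers the locker, the knob is back at (280,215), and the bolt at (205,173) and the padlock at (430,281) look untouched.

```bash
python3 -c "
from station import *
finish_job(); print(state()['clock'])"
```

```text
the job is handed in; nothing more can be done
the job is handed in; nothing more can be done
```

The job is finished and handed in at about 103 s; no verdict is reported. I opened the upper leaf to about 1.8 rad and moved all three cylinders into the carton. I then folded the two end flaps and the two long flaps flat, and shut the leaf.

- **Knocked cylinder:** the third cylinder was moved about 25 mm during the run. I saw this when I looked again and picked it up from its new place.
- **Far long flap:** tools hang close behind it, so I pulled it over with tilted fingers and then pressed it down from above.
- **End flaps:** these presses were firmer than the 10 N stop I had set, reading about 31 N (left) and 42 N (right) at the wrist. That load was on the fingertips.

Last checks:
- **Flaps:** the carton top was flat at 65 mm along the one strip I profiled. The end flaps measured level (slope about 0) before I folded the long ones over them.
- **Leaf:** the roof is within about 0.02 rad of where it started, and the knob within about 1.5 mm.
- **Cylinders:** the deck was empty and all three were seen standing in the carton before it was closed; I could not see them afterwards.
- **Bolt and padlock:** both look untouched in the last picture. I did not measure them or the lower leaf.

None of the checks failed or disagreed.

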